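Strip the display stud into the sloped tray

ROBOT

A 7-joint arm with a two-finger parallel gripper is mounted at the origin on the work surface. World frame = base frame: x ahead of the robot, y to its left, z up, the work surface at z = 0. Lengths are in m, angles in rad, forces in N, time in s.
With the tool pointing down it reaches from about 0.425 to 0.875 m from the base axis. Payload 4.7 kg.
Tool frame: the origin (TCP) lies on the centre line of the jaws, within the pads' length; the fingertips stand 8 mm ahead of it and the grasp point (between the pads) lies 11 mm behind it; z points along the fingers, y is the line along which they close (so a half turn about z gives the same grasp; the last joint's range is limited). The gripper opens to 85 mm and grips with 20 to 120 N. Pads are 22 mm wide; open, the fingers measure 114 mm over their backs; the gripper's body (76 mm by 85 mm) begins 54 mm behind the grasp point. The pads swing forward as they close: fully open they stand 13 mm farther back than shut.
Start: joints at [1.226, 0.321, -0.07, 1.45, 0.023, 1.371, -0.057], TCP at [0.228, -0.609, 0.208] pointing down, gripper open.
Joint ranges: [-2.86, 2.86], [-0.3, 2.09], [-1.38, 1.24], [0.06, 2.45], [-1.56, 4.7], [0.09, 2.05], [-2.69, 2.69]. Speed limits (rad/s): [2.57, 2.57, 3.14, 3.14, 3.14, 3.14, 3.14].

INTERFACE

Orientations are given as a unit quaternion [w, x, y, z].
In Python, from plant import r gives the robot as it stands. The module is installed in compiled form; this text tells all that it offers.
- The arm moves only by the tool play_rows, never from a script. Its arguments are lists of equal length, an entry for each row: "hand": the closure, from -1 (fully open) to 1 (shut), so that 0 is half open; "delta_pos": the shift along the tool's x, y, z in cm, a list of three; "rot": the turn, a rotation vector about the tool's x, y, z in rad, a list of three. A call has 1 to 10 rows; each row shifts and turns the commanded pose from where the row before left it, along the tool's axes as they then stand; what a row does not reach is not made up. A row lasts 1/10 s, in which the tool goes at most 50 mm and 8.59 degrees, less where a joint would pass 70% of its speed; a pose out of reach is approached as far as the arm can. A call is refused whole if a number of a shift passes 5 or a number of a turn 0.15, either way. A call with a gripper value outside its range is refused whole. The fingers move at their own pace and stop on an object; "newtons" is the grip in N (left out, the last holds). Time passes only in rows, so rows that do not move let the fingers close. It gives the time, the measured TCP pose, the force, the opening and the grip force at its end, in the units of the state.
- r.get_obs(): the state, without advancing time (a new reading comes with each control period).
- r.capture(name): name is "scene" or "side" or "wrist"; returns a dict with "frame" (400x640x3 uint8, red, green, blue), "fx", "fy", "cx", "cy" (pixels), "position" and "orientation" of the camera in the world. Camera axes: x right, y down, z forward; pixel columns grow to the right and rows downward; lengths in m; the calibration is good to about 2 mm. A picture is of the moment at which its call begins. There is no depth.
- r.job_done(): hands the job in; it is judged then, once.
Trained networks look in the newest picture that a camera, given by its name, has taken for a name from the list of things; names that differ only in an ending like _2 or _b are one class to them, and where a whole thing is asked for, a point or a joint stands for the part that bears it (a point fixed in the world has none). Each returns a list of dicts, best first, with "conf" (0 to 1); they miss things now and then, are a little off and sometimes report something else, mostly with a low value. They report only what shows in the picture. A call takes as long as a camera call. They do not tell look-alikes from the thing itself.
- r.boxes_of(name, camera): "xy" ([column, row] in pixels, amid what is visible of it).
- r.place_of(name, camera): "xy" ([column, row] in pixels: a listed point, or the origin of a listed thing).
The state is a dict: "time_s": time; "joints": joint angles; "joint_vel": joint speeds; "tau": joint torques, N m; "tool_pos": TCP position; "ee_rot": TCP orientation; "ft_force": force on the tool from outside, world axes, zero at the start; "moment": the same for the moment, N m; "grip_width": finger opening in m; "grasp_force": force on a finger pad.
Only numpy, scipy, OpenCV 4.12 (cv2) and the standard library are available. Lean on these libraries where they do the work, as an engineer would, in place of code of your own. Each camera call takes 0.05 s, during which the arm holds its last target. There are 200 camera calls.

TASK

Take the display bracket off its stud on the shop counter: first the yellow wing nut, then the flanged washer, then the blue bracket. Lay each one gently on the floor of the sloped tray, right way up as it came off, before you take the next, and let it slide down until it rests against the red stop; in the end all three lie side by side, each touching the stop. Do not throw or drop them, and leave the jars, tools and other things on the counter where they are.

Things in the scene. Friction and masses are not known exactly. Their poses are not given: they have to be found in the camera images.
- nut_mid (a point): Yellow plastic wing nut, 30 mm tall: round hub 40 mm across, two wings 8 mm thick, 80 mm from tip to tip, standing 6 to 30 mm above its underside. Already free of the thread: bore 21 mm on a 16 mm stud, it lifts straight off without turning. Point: its centre, 15 mm over its underside; x along the wings, z up. Grip the hub across y.
- washer_mid (a point): Aluminium flanged washer, 36 mm tall: flange 64 mm across, 6 mm thick, at the bottom, and a round hub 34 mm across on it; bore 21 mm. It lies under the wing nut and on the bracket. Point: its centre, 18 mm over its underside; z up along the bore.
- bracket_web (a point): Blue bracket, 0.2 kg: plate 150 x 50 x 8 mm, with an upright web (79 x 10 mm, top 42 mm over the underside) to grip it by. Under the washer, stud through a 21 mm hole at its end without web. Point: on the web near the centre of mass, 30 mm over the underside; x along the bracket away from the hole, y across the web, z up. Hole 58 mm away in -x; the plate reaches 88 mm in -x, 62 mm in +x.
- stud_foot (a point): Foot of the upright steel stud, 16 mm thick, 78 mm tall, where it leaves its dark wooden block (190 x 90 x 40 mm high, fixed). The point is on the stud's axis on the block's top. x runs along the block towards its far end; z is up.
- deck: Smooth white floor of the wooden sloped tray (fixed), tilted 20 degrees. Origin in the middle of the low edge, on the floor's surface at the inner face of the stop; x points uphill along the floor (it is 230 mm long), y across it (floor from -140 to +140 mm), z square to the floor. Side rails stand 22 mm above the floor. The floor is slick: a part let go on it slides down by itself, at any friction drawn.
- stop: Red stop bar along the low edge of the tray (fixed), 280 mm long, standing 24 mm above the floor. Its pose is the same as that of the floor: origin on its inner face at floor level, z square to the floor.
- jar_white: White paint jar, 56 mm wide, 75 mm tall; a bystander to be left alone. Origin at its underside.
- jar_green: Green paint jar with a white lid, 56 mm wide, 75 mm tall; a bystander to be left alone. Origin at its underside.
- bottle_red: Red paint bottle, 52 mm wide, 150 mm tall; a bystander to be left alone. Origin at its underside.
- can_yellow: Yellow can, 72 mm wide, 100 mm tall; a bystander to be left alone. Origin at its underside.
- wrench: Steel wrench lying flat, 170 mm long; a bystander to be left alone.
- brush: Paint brush with a red handle, lying flat, 190 mm long; a bystander to be left alone.
- eraser_box: Cardboard box, 100 x 65 x 40 mm; a bystander to be left alone. Origin at its underside.
Things that resemble listed ones, but are neither listed nor needed, are in the scene too. Of the things shaped like the part that bears nut_mid, the yellow one is meant.

How it is judged:
On the way, in this order (a step that is already met when the one before it is completed fails the run):
1. the wing nut rests against the stop in the tray, the washer and the bracket still on the stud (contact force between nut and stop above 0.02 N and angle between the z axis of nut_mid and the z axis of deck, either way round below 0.12 rad and angle between nut_mid's own z axis and vertical below 0.6 rad and z of nut_mid in the frame of deck between 0 and 0.02 m and x of nut_mid in the frame of deck between 0 and 0.13 m and linear speed of nut below 0.02 m/s and distance of each of washer_mid, bracket_web from where it was at the start of the episode below 0.015 m), for 0.2 s.
2. the washer rests against the stop in the tray, the bracket still on the stud (contact force between washer and stop above 0.02 N and angle between the z axis of washer_mid and the z axis of deck, either way round below 0.12 rad and angle between washer_mid's own z axis and vertical below 0.6 rad and z of washer_mid in the frame of deck between 0 and 0.023 m and x of washer_mid in the frame of deck between 0 and 0.13 m and linear speed of washer below 0.02 m/s and distance of bracket_web from where it was at the start of the episode below 0.015 m), for 0.2 s.
At the end, for the whole second after the job is handed in: Wing nut, washer and bracket all lie still (under 20 mm/s) and right way up (within 0.12 rad of the floor) on the floor of the tray, each touching the red stop (contact force between each of nut, washer, bracket and stop above 0.02 N and angle between the z axis of each of nut_mid, washer_mid, bracket_web and the z axis of deck, either way round below 0.12 rad and angle between each of nut_mid, washer_mid, bracket_web's own z axis and vertical below 0.6 rad and z of nut_mid in the frame of deck between 0 and 0.02 m and x of nut_mid in the frame of deck between 0 and 0.13 m and linear speed of each of nut, washer, bracket below 0.02 m/s and z of washer_mid in the frame of deck between 0 and 0.023 m and x of washer_mid in the frame of deck between 0 and 0.13 m and z of bracket_web in the frame of deck between 0 and 0.035 m and x of bracket_web in the frame of deck between 0 and 0.13 m).
It fails at once if the wing nut is thrown or dropped: it moves faster than 1.2 m/s with no finger on it (a drop of about 7 cm) (linear speed of nut above 1.2 m/s and contact force between the fingers and nut below 0.01 N).
It fails at once if the washer is thrown or dropped: it moves faster than 1.2 m/s with no finger on it (a drop of about 7 cm) (linear speed of washer above 1.2 m/s and contact force between the fingers and washer below 0.01 N).
It fails at once if the bracket is thrown or dropped: it moves faster than 1.2 m/s with no finger on it (a drop of about 7 cm) (linear speed of bracket above 1.2 m/s and contact force between the fingers and bracket below 0.01 N).
It fails at once if a bystander on the counter is moved by more than 30 mm (distance of any of jar_white, jar_green, bottle_red, can_yellow, wrench, brush, eraser_box from where it was at the start of the episode above 0.03 m).
It also fails if it takes over 72 s, if anything falls off the work surface, if the arm or the gripper's body presses on something with over 40 N, if the wrist force passes 120 N, or if a joint passes its speed limit or range.

## Working session

There is one attempt and no reset: what is moved stays moved. The work goes in short steps, Python scripts to look and compute and a tool call to move; the robot and the scene stay as the last step left them, time stands still between calls to the robot, and variables do not carry over. Pictures are saved under pics/ and viewed, at most 10 in all, crops included, and the job is handed in when it is done.

Besides the shell and the picture viewer there is one more tool, called after "Call:" by a JSON object that holds its "name" and its "arguments". play_rows: Moves the arm, as the interface text tells. Its arguments: {"type":"object","properties":{"hand":{"type":"array"},"delta_pos":{"type":"array"},"rot":{"type":"array"},"newtons":{"type":"number"}},"required":["hand","delta_pos","rot"]}

```bash
mkdir -p pics; cat > h.py <<'E'
import numpy as np, cv2
from scipy.spatial.transform import Rotation as R
from plant import r
def rot(q): return R.from_quat([q[1],q[2],q[3],q[0]]).as_matrix()
def ray(c,xy):
    d=np.array([(xy[0]-c['cx'])/c['fx'],(xy[1]-c['cy'])/c['fy'],1.]);d=rot(c['orientation'])@d
    return np.array(c['position']),d/np.linalg.norm(d)
def atz(c,xy,z):
    p,d=ray(c,xy); return p+d*(z-p[2])/d[2]
def tri(rays):
    A=sum(np.eye(3)-np.outer(d,d) for p,d in rays);b=sum((np.eye(3)-np.outer(d,d))@p for p,d in rays)
    x=np.linalg.solve(A,b);return x,[round(float(np.linalg.norm(np.cross(x-p,d))),4) for p,d in rays]
def proj(c,X):
    v=rot(c['orientation']).T@(np.array(X)-c['position']);return [c['fx']*v[0]/v[2]+c['cx'],c['fy']*v[1]/v[2]+c['cy']]
E
cat > a.py <<'E'
from h import *
C={}
for n in ['scene','side','wrist']:
    C[n]=r.capture(n);cv2.imwrite(f'pics/{n}0.png',C[n]['frame'][:,:,::-1])
    print(n,np.round(C[n]['position'],3),round(C[n]['fx']))
cv2.imwrite('pics/both.png',cv2.resize(np.vstack([C['scene']['frame'],C['side']['frame']])[:,:,::-1],(600,750))[:600])
for k in ['nut_mid','washer_mid','bracket_web','stud_foot','deck','stop','jar_white','jar_green','bottle_red','can_yellow','wrench','brush','eraser_box']:
    for n in C:
        print(k,n,[(np.round(d['xy']).tolist(),round(d['conf'],2)) for d in r.place_of(k,n)[:3]])
o=r.get_obs();print(o)
E
python3 a.py
```

```text
scene [ 1.469 -0.3    0.901] 395
side [-0.123  0.807  0.71 ] 366
wrist [ 0.299 -0.581  0.373] 333
nut_mid scene [([341.0, 190.0], 0.73), ([377.0, 158.0], 0.49)]
nut_mid side [([316.0, 235.0], 0.61), ([320.0, 290.0], 0.57), ([294.0, 237.0], 0.44)]
nut_mid wrist []
washer_mid scene [([374.0, 168.0], 0.66)]
washer_mid side [([290.0, 244.0], 0.54), ([325.0, 180.0], 0.33)]
washer_mid wrist []
bracket_web scene []
bracket_web side [([281.0, 237.0], 0.63), ([231.0, 336.0], 0.53)]
bracket_web wrist []
stud_foot scene [([378.0, 175.0], 0.67), ([331.0, 258.0], 0.18)]
stud_foot side [([293.0, 250.0], 0.76), ([323.0, 182.0], 0.47)]
stud_foot wrist []
deck scene [([265.0, 191.0], 0.64)]
deck side [([377.0, 206.0], 0.57)]
deck wrist []
stop scene [([260.0, 188.0], 0.92)]
stop side [([376.0, 208.0], 0.68)]
stop wrist []
jar_white scene [([334.0, 254.0], 0.65), ([377.0, 170.0], 0.61), ([307.0, 179.0], 0.38)]
jar_white side [([289.0, 200.0], 0.8)]
jar_white wrist []
jar_green scene [([305.0, 178.0], 0.8)]
jar_green side [([364.0, 240.0], 0.72)]
jar_green wrist []
bottle_red scene [([412.0, 230.0], 0.
[... 605 characters left out ...]
 2.1, 'joints': array([ 1.22609935,  0.32096769, -0.07009045,  1.45050827,  0.02264676,
        1.3707636 , -0.05689594]), 'joint_vel': array([-0.00100132, -0.00014483, -0.00052991, -0.00069594,  0.00132875,
       -0.00180546, -0.00024161]), 'tau': array([-8.21456688e-04, -4.93394816e+01, -3.81860984e-01, -3.14570403e+01,
        1.33220511e-02,  1.62755812e-03, -8.66638516e-06]), 'tool_pos': array([ 0.22821246, -0.60865622,  0.20796532]), 'ee_rot': array([ 7.86388371e-05,  9.83949104e-01,  1.78449300e-01, -3.22618230e-05]), 'ft_force': array([-1.46482414,  0.2197506 , -0.05257333]), 'moment': array([0.0190792 , 0.03032338, 0.03161241]), 'grasp_force': 0.0, 'grip_width': 0.0856840701163913}
```

View pics/scene0.png

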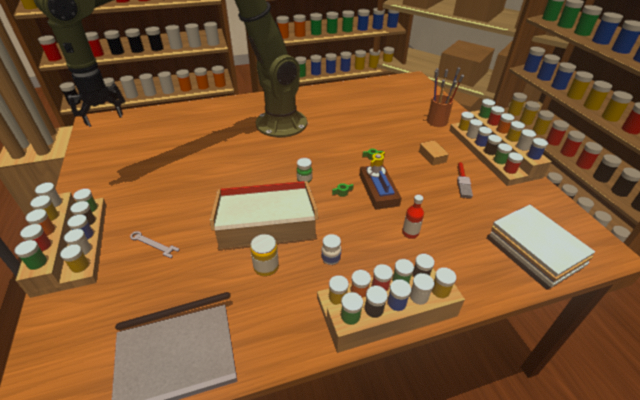

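View pics/side0.png

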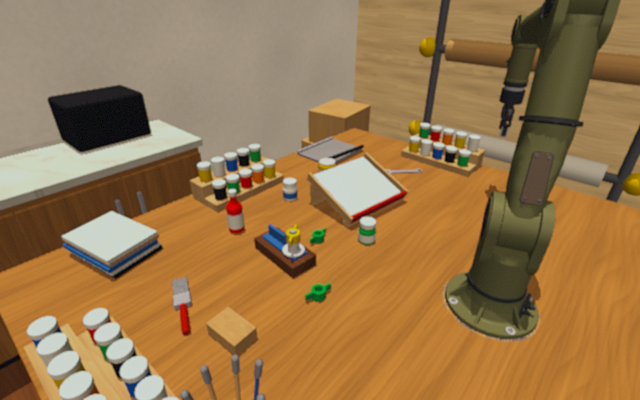

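Scene view: the yellow nut on the stud is at (377,158), with green wing nuts at (341,190) and (371,153). Side view: yellow at (294,237), green at (316,236) and (320,291). The yellow one is meant, as it sits on the stud's washer. The tray's red stop is at scene (260,188) and side (378,206), with its low edge toward the robot.

```bash
cat > b.py <<'E'
from h import *
C={n:r.capture(n) for n in ['scene','side']}
P={'nut':((377,158),(294,237)),'washer':((374,168),(290,244)),'foot':((378,175),(293,250)),'deck':((265,191),(377,206)),'stop':((260,188),(376,208)),'jw':((334,254),(289,200)),'jg':((305,178),(364,240)),'red':((412,230),(235,231)),'can':((264,271),(326,182)),
'stopL?top':((219,193),(352,221)),'stopR top':((300,184),(405,187))}
for k,(a,b) in P.items():
    x,e=tri([ray(C['scene'],a),ray(C['side'],b)]);print(k,np.round(x,3),e)
a=C['scene']['frame'][140:215,320:410];b=C['side']['frame'][215:305,240:340]
cv2.imwrite('pics/crop1.png',np.hstack([cv2.resize(a,(400,333),interpolation=2),cv2.resize(b,(370,333),interpolation=2)])[:,:,::-1])
cv2.imwrite('pics/crop2.png',np.hstack([cv2.resize(C['scene']['frame'][150:260,200:330],(400,338),interpolation=2),cv2.resize(C['side']['frame'][145:235,300:420],(400,338),interpolation=2)])[:,:,::-1])
E
python3 b.py
```

```text
nut [0.48  0.229 0.099] [0.0001, 0.0001]
washer [0.495 0.222 0.065] [0.0068, 0.0068]
foot [0.497 0.226 0.04 ] [0.0059, 0.0059]
deck [ 0.459 -0.164  0.031] [0.0008, 0.0008]
stop [ 0.454 -0.169  0.03 ] [0.0123, 0.0123]
jw [ 0.761 -0.022 -0.002] [0.0, 0.0]
jg [ 0.398 -0.006  0.   ] [0.0014, 0.0014]
red [0.744 0.244 0.002] [0.0004, 0.0004]
can [ 0.758 -0.232 -0.005] [0.0016, 0.0016]
stopL?top [ 0.502 -0.229 -0.006] [0.1126, 0.1126]
stopR top [ 0.418 -0.104  0.095] [0.0959, 0.0959]
```

View pics/crop1.png

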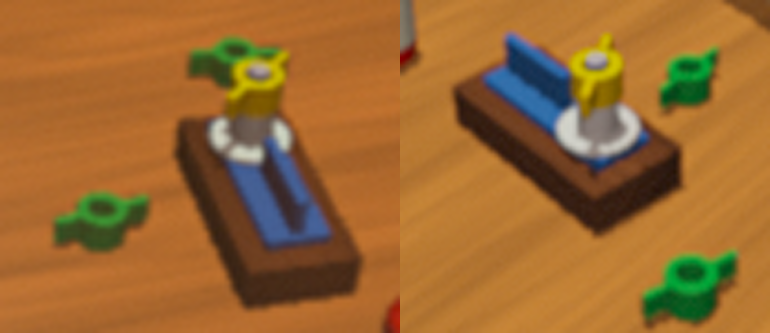

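View pics/crop2.png

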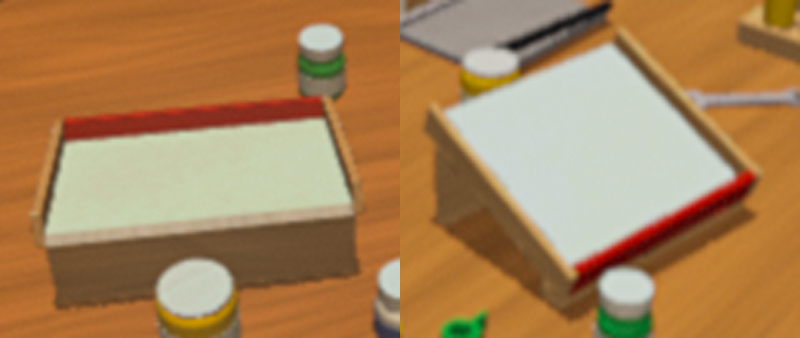

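The crop confirms it: the yellow nut sits on the stud above the white washer and blue bracket, and both green ones lie free. Next I fit the tray and yaw angles.

```bash
cat > c.py <<'E'
from h import *
from scipy.optimize import least_squares
C={n:r.capture(n) for n in ['scene','side']};S=C['scene']
t=np.radians(20)
def deck(p):
    u=np.array([np.cos(p[3])*np.cos(t),np.sin(p[3])*np.cos(t),np.sin(t)]);v=np.array([-np.sin(p[3]),np.cos(p[3]),0]);return p[:3],u,v
obs=[('scene',(221,194.5),0,-.14),('scene',(304.6,189),0,.14),('scene',(265,191),0,0),('side',(377,206),0,0),('side',(364,157),.23,-.14)]
def f(p):
    o,u,v=deck(p);return np.concatenate([np.array(proj(C[n],o+a*u+b*v))-xy for n,xy,a,b in obs])
s=least_squares(f,[.459,-.164,.031,0]);print(s.x.round(3),s.fun.round(1))
print('block',[atz(S,q,.04)[:2].round(3) for q in [(375.1,205.3),(400.6,198.5),(360.5,167)]])
w=[atz(S,q,.105)[:2] for q in [(383.7,152.8),(372.9,163.6)]];print('wing',np.round(w,3),np.arctan2(*(w[0]-w[1])[::-1]))
for k in [(320+205/4.44,140+385/4.44)]: pass
E
python3 c.py
```

```text
[ 0.46  -0.167  0.029 -0.177] [ 0.4  0.3  0.9 -0.6 -1.   0.6  0.1  0.1  0.3 -0.3]
block [array([0.642, 0.158]), array([0.636, 0.251]), array([0.441, 0.189])]
wing [[0.466 0.26 ]
 [0.513 0.199]] 2.2253483284874114
```

```bash
cat >> h.py <<'E'
D0=np.array([.46,-.167,.029]);DY=-.177
def deckpt(x,y,z=0):
    t=np.radians(20);M=R.from_euler('zy',[DY,-t]).as_matrix();return D0+M@np.array([x,y,z])
def down(yaw,tilt=0): # tool z down, x at yaw; tilt leans it square to the deck
    return R.from_euler('zy',[DY,-tilt])*R.from_euler('z',yaw-DY)*R.from_euler('x',np.pi)
def plan(way,step=.045,astep=.14,start=None):
    """way: list of (pos, R). prints rows, 0.1 mm / mrad rounding with feedback"""
    o=r.get_obs();p=np.array(o['tool_pos']);q=o['ee_rot'];Q=R.from_quat([q[1],q[2],q[3],q[0]])
    if start: p,Q=np.array(start[0]),start[1]
    P=[];A=[]
    for tp,tQ in way:
        tp=np.array(tp);d=tp-p;w=(tQ*Q.inv()).as_rotvec()
        n=max(1,int(np.ceil(max(np.linalg.norm(d)/step,np.linalg.norm(w)/astep))))
        p0,Q0=p,Q
        for i in range(1,n+1):
            a=(Q.inv().apply(p0+d*i/n-p)*100).round(1);v=(Q.inv()*R.from_rotvec(w*i/n)*Q0).as_rotvec().round(2)
            p=p+Q.apply(a/100);Q=Q*R.from_rotvec(v);P.append((a+0.).tolist());A.append((v+0.).tolist())
    for i in range(0,len(P),10): print('P',P[i:i+10],'\nA',A[i:i+10])
    print(len(P),'end',p.round(4));return p,Q
E
python3 -c "
from h import *
plan([([.5,-.2,.26],down(1.3)),([.482,.228,.24],down(2.225))])"
```

```text
P [[3.6, -2.6, -0.5], [3.9, -2.3, -0.4], [4.0, -1.9, -0.5], [4.1, -1.6, -0.5], [4.3, -1.3, -0.5], [4.4, -0.9, -0.4], [4.4, -0.5, -0.5], [4.5, -0.1, -0.5], [4.4, 0.3, -0.5], [4.5, 0.6, -0.4]] 
A [[0.0, 0.0, -0.09], [0.0, 0.0, -0.08], [0.0, 0.0, -0.09], [0.0, 0.0, -0.08], [0.0, 0.0, -0.09], [0.0, 0.0, -0.08], [0.0, 0.0, -0.09], [0.0, 0.0, -0.08], [0.0, 0.0, -0.09], [0.0, 0.0, -0.09]]
P [[4.3, 1.0, -0.5], [4.1, -1.3, 0.2], [4.1, -1.0, 0.2], [4.3, -0.5, 0.2], [4.3, -0.1, 0.2], [4.3, 0.2, 0.2], [4.2, 0.6, 0.2], [4.1, 1.1, 0.2], [4.1, 1.4, 0.2], [3.9, 1.8, 0.2]] 
A [[0.0, 0.0, -0.08], [0.0, 0.0, -0.09], [0.0, 0.0, -0.1], [0.0, 0.0, -0.09], [0.0, 0.0, -0.09], [0.0, 0.0, -0.09], [0.0, 0.0, -0.1], [0.0, 0.0, -0.09], [0.0, 0.0, -0.09], [0.0, 0.0, -0.09]]
P [[3.7, 2.1, 0.2]] 
A [[0.0, 0.0, -0.1]]
21 end [0.4822 0.2281 0.2399]
```

Call:
{"name": "play_rows", "arguments": {"hand": [-1, -1, -1, -1, -1, -1, -1, -1, -1, -1], "delta_pos": [[3.6, -2.6, -0.5], [3.9, -2.3, -0.4], [4.0, -1.9, -0.5], [4.1, -1.6, -0.5], [4.3, -1.3, -0.5], [4.4, -0.9, -0.4], [4.4, -0.5, -0.5], [4.5, -0.1, -0.5], [4.4, 0.3, -0.5], [4.5, 0.6, -0.4]], "rot": [[0.0, 0.0, -0.09], [0.0, 0.0, -0.08], [0.0, 0.0, -0.09], [0.0, 0.0, -0.08], [0.0, 0.0, -0.09], [0.0, 0.0, -0.08], [0.0, 0.0, -0.09], [0.0, 0.0, -0.08], [0.0, 0.0, -0.09], [0.0, 0.0, -0.09]]}}

```text
time_s: 3.3
tool_pos: [0.4762, -0.2354, 0.2556]
ee_rot: [0.001, 0.819, 0.574, 0.0]
ft_force: [0.8, 1.0, 0.8]
grip_width: 0.0855
grasp_force: 0.0
```

Call:
{"name": "play_rows", "arguments": {"hand": [-1, -1, -1, -1, -1, -1, -1, -1, -1, -1], "delta_pos": [[4.3, 1.0, -0.5], [4.1, -1.3, 0.2], [4.1, -1.0, 0.2], [4.3, -0.5, 0.2], [4.3, -0.1, 0.2], [4.3, 0.2, 0.2], [4.2, 0.6, 0.2], [4.1, 1.1, 0.2], [4.1, 1.4, 0.2], [3.9, 1.8, 0.2]], "rot": [[0.0, 0.0, -0.08], [0.0, 0.0, -0.09], [0.0, 0.0, -0.1], [0.0, 0.0, -0.09], [0.0, 0.0, -0.09], [0.0, 0.0, -0.09], [0.0, 0.0, -0.1], [0.0, 0.0, -0.09], [0.0, 0.0, -0.09], [0.0, 0.0, -0.09]]}}

```text
time_s: 4.3
tool_pos: [0.4837, 0.1872, 0.2422]
ee_rot: [0.001, 0.484, 0.875, 0.0]
ft_force: [0.4, 0.3, -0.4]
grip_width: 0.0856
grasp_force: 0.0
```

Call:
{"name": "play_rows", "arguments": {"hand": [-1, -1, -1, -1], "delta_pos": [[3.7, 2.1, 0.2], [0, 0, 0], [0, 0, 0], [0, 0, 0]], "rot": [[0.0, 0.0, -0.1], [0, 0, 0], [0, 0, 0], [0, 0, 0]]}}

```text
time_s: 4.7
tool_pos: [0.4827, 0.2266, 0.2398]
ee_rot: [0.0, 0.442, 0.897, -0.0]
ft_force: [-0.4, -0.5, -0.5]
grip_width: 0.0853
grasp_force: 0.0
```

```bash
cat > d.py <<'E'
import sys
from h import *
c=r.capture('wrist');cv2.imwrite(f'pics/{sys.argv[1]}.png',c['frame'][:,:,::-1])
o=r.get_obs();print(o['tool_pos'].round(4),o['ee_rot'].round(3),o['time_s'])
for k,z in [('nut_mid',.099),('washer_mid',.066),('bracket_web',.07),('stud_foot',.04)]:
    for d in r.place_of(k,'wrist')[:3]: print(k,np.round(d['xy']),round(d['conf'],2),atz(c,d['xy'],z).round(4))
E
python3 d.py w1
```

```text
[0.4828 0.2263 0.2398] [ 0.     0.442  0.897 -0.   ] 4.75
nut_mid [243.  46.] 0.63 [0.3654 0.2775 0.099 ]
nut_mid [270. 250.] 0.63 [0.4932 0.1358 0.099 ]
bracket_web [360. 207.] 0.87 [0.5455 0.2216 0.07  ]
stud_foot [159. 254.] 0.26 [0.3994 0.0192 0.04  ]
```

View pics/w1.png

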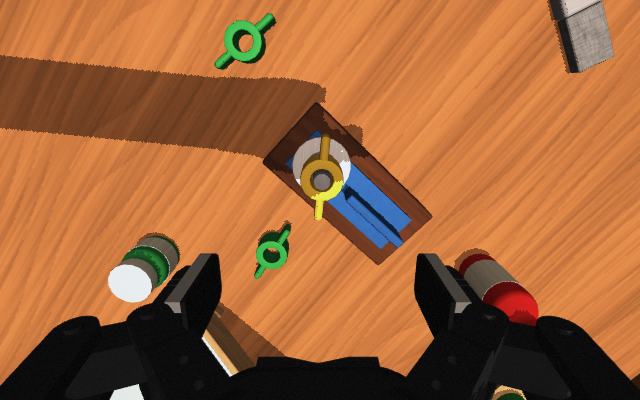

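The yellow nut is at (321,181), its wings running from (325,136) to (319,219), over the washer at (320,165). The web is around (372,218), and the green nuts at (243,42) and (271,253) are loose.

```bash
cat > e.py <<'E'
from h import *
c=r.capture('wrist');f=c['frame']
h=cv2.cvtColor(f,cv2.COLOR_RGB2HSV);m=cv2.inRange(h,(22,150,60),(32,255,255));m[:120]=0;m[240:]=0;m[:,:290]=0;m[:,350:]=0
ys,xs=np.nonzero(m);print(len(xs),xs.min(),xs.max(),ys.min(),ys.max())
X=np.array([atz(c,(x,y),.108)[:2] for x,y in zip(xs,ys)])
rc=cv2.minAreaRect((X*1e4).astype(np.float32));print(rc)
u=np.linalg.svd(X-X.mean(0),full_matrices=False)[2][0];print('yaw',np.arctan2(u[1],u[0]),'mid bbox',X.mean(0))
print('stud top',atz(c,(321.5,181),.118))
m=cv2.inRange(h,(100,120,60),(125,255,255));m[:120]=0;m[260:]=0;m[:,:270]=0;m[:,430:]=0
ys,xs=np.nonzero(m);X=np.array([atz(c,(x,y),.05)[:2] for x,y in zip(xs,ys)]);u=np.linalg.svd(X-X.mean(0),full_matrices=False)[2][0];print('bracket yaw',np.arctan2(u[1],u[0]))
print('web top ends',atz(c,(345,194),.082),atz(c,(400,244),.082))
m=cv2.inRange(h,(0,0,0),(179,255,255))
S=r.capture('scene');W=r.capture('side')
X=np.array([.487,.227,.0]);print(proj(c,[.485,.227,.118]))
E
python3 e.py
```

```text
405 309 342 181 220
((4981.439453125, 2148.6982421875), (210.88633728027344, 446.9322509765625), 5.343714237213135)
yaw -1.541993077875893 mid bbox [0.50150662 0.21588556]
stud top [0.48682796 0.22879358 0.118     ]
bracket yaw -0.1427667492803457
web top ends [0.52036905 0.22524474 0.082     ] [0.60200462 0.21764051 0.082     ]
[np.float64(318.6529923097381), np.float64(181.33123826694742)]
```

```bash
python3 -c "
from h import *
plan([([.487,.2285,.15],down(2.155)),([.487,.2285,.1],down(2.155))],step=.03)"
```

```text
P [[-0.1, 0.1, 2.2], [0.0, 0.1, 2.3], [-0.1, 0.1, 2.2], [0.0, 0.1, 2.3], [0.0, 0.0, 2.5], [0.0, 0.0, 2.5]] 
A [[0.0, 0.0, 0.02], [0.0, 0.0, 0.02], [0.0, 0.0, 0.01], [0.0, 0.0, 0.02], [0.0, 0.0, 0.0], [0.0, 0.0, 0.0]]
6 end [0.4868 0.2283 0.1   ]
```

Call:
{"name": "play_rows", "arguments": {"hand": [-0.5, -0.5, -0.5, -0.5, -0.5, -0.5, -0.5, -0.5], "delta_pos": [[-0.1, 0.1, 2.2], [0.0, 0.1, 2.3], [-0.1, 0.1, 2.2], [0.0, 0.1, 2.3], [0.0, 0.0, 2.5], [0.0, 0.0, 2.5], [0, 0, 0], [0, 0, 0]], "rot": [[0.0, 0.0, 0.02], [0.0, 0.0, 0.02], [0.0, 0.0, 0.01], [0.0, 0.0, 0.02], [0.0, 0.0, 0.0], [0.0, 0.0, 0.0], [0, 0, 0], [0, 0, 0]]}}

```text
time_s: 5.9
tool_pos: [0.4866, 0.229, 0.1002]
ee_rot: [-0.0, 0.472, 0.882, -0.0]
ft_force: [-0.3, -0.3, 0.4]
grip_width: 0.0641
grasp_force: 0.0
```

```bash
python3 d.py w2
```

```text
[0.4873 0.2293 0.101 ] [0.    0.472 0.882 0.001] 5.95
nut_mid [258. 325.] 0.77 [0.4896 0.1618 0.099 ]
nut_mid [317. 236.] 0.62 [0.4872 0.2293 0.099 ]
bracket_web [384. 270.] 0.95 [0.5445 0.2226 0.07  ]
```

View pics/w2.png

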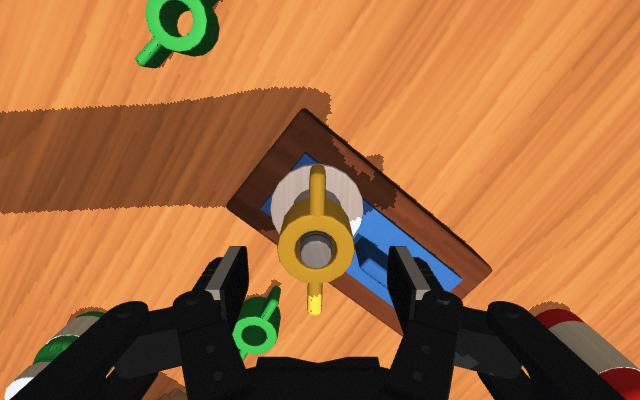

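The nut at (316,249) is centred between the pads with its wings vertical, so I close.

Call:
{"name": "play_rows", "arguments": {"hand": [1, 1, 1, 1, 1, 1, 1], "delta_pos": [[0, 0, 0], [0, 0, 0], [0, 0, 0], [0, 0, 0], [0, 0, 0], [0, 0, 0], [0, 0, 0]], "rot": [[0, 0, 0], [0, 0, 0], [0, 0, 0], [0, 0, 0], [0, 0, 0], [0, 0, 0], [0, 0, 0]], "newtons": 35}}

```text
time_s: 6.85
tool_pos: [0.4866, 0.2288, 0.0998]
ee_rot: [-0.0, 0.472, 0.882, -0.0]
ft_force: [-0.6, -0.3, 0.5]
grip_width: 0.0001
grasp_force: 0.0
```

Call:
{"name": "play_rows", "arguments": {"hand": [1, 1, 1, 1, 1, 1], "delta_pos": [[0, 0, -1], [0, 0, -1.5], [0, 0, -2], [0, 0, -3], [0, 0, -3.5], [0, 0, -1]], "rot": [[0, 0, 0], [0, 0, 0], [0, 0, 0], [0, 0, 0], [0, 0, 0], [0, 0, 0]]}}

```text
time_s: 7.45
tool_pos: [0.4885, 0.2304, 0.2251]
ee_rot: [0.003, 0.472, 0.882, 0.003]
ft_force: [0.2, -0.6, -0.5]
grip_width: -0.0
grasp_force: 0.0
```

```bash
python3 -c "
from h import *
t=np.radians(20)
print(deckpt(.1,.08,.015),deckpt(.1,.08,.06))
print('---to tray');s=plan([([.5,.05,.23],down(1.8)),(deckpt(.1,.08,.09),down(1.394,t))])
plan([(deckpt(.1,.08,.0175),down(1.394,t))],step=.02,start=s)"
```

```text
[ 0.5606075  -0.10585762  0.0815808 ] [ 0.54521659 -0.10585762  0.12386697]
---to tray
P [[-3.1, -1.8, -0.1], [-3.3, -1.6, -0.1], [-3.3, -1.4, -0.1], [-3.5, -1.0, -0.1], [-3.5, -0.9, -0.1], [-4.0, 0.0, 1.9], [-4.0, 0.2, 2.0], [-3.9, 0.4, 2.0], [-3.9, 0.6, 2.1]] 
A [[0.0, 0.0, 0.07], [0.0, 0.0, 0.07], [0.0, 0.0, 0.08], [0.01, 0.0, 0.07], [0.0, 0.0, 0.07], [-0.09, 0.0, 0.1], [-0.09, 0.0, 0.1], [-0.09, -0.01, 0.1], [-0.08, 0.0, 0.1]]
9 end [ 0.5348 -0.1058  0.1516]
P [[0.0, 0.0, 1.8], [0.0, 0.0, 1.8], [0.0, 0.0, 1.8], [0.0, 0.1, 1.8]] 
A [[0.0, 0.0, 0.0], [0.0, 0.0, 0.0], [0.0, 0.0, 0.0], [0.0, 0.0, 0.0]]
4 end [ 0.5601 -0.1061  0.0842]
```

The fingers shut on nothing. I look at what stands now.

```bash
python3 d.py w3; python3 - <<'E'
from h import *
C={n:r.capture(n) for n in ['scene','side']}
for n in C: print(n,[(np.round(d['xy'],1).tolist(),round(d['conf'],2)) for d in r.place_of('nut_mid',n)[:3]])
w=cv2.imread('pics/w3.png')[:,:,::-1]
a=cv2.resize(C['scene']['frame'][130:210,330:430],(375,300),interpolation=2);b=cv2.resize(C['side']['frame'][190:290,240:365],(375,300),interpolation=2)
cv2.imwrite('pics/m3.png',np.vstack([np.hstack([a,b]),cv2.resize(w[60:360,130:505],(750,300))[:, :]])[:,:,::-1])
E
```

```text
[0.4886 0.2303 0.2249] [0.003 0.472 0.882 0.002] 7.5
nut_mid [313. 176.] 0.9 [0.4857 0.2308 0.099 ]
nut_mid [273. 258.] 0.89 [0.4983 0.1404 0.099 ]
nut_mid [224.  49.] 0.82 [0.3674 0.2793 0.099 ]
washer_mid [312. 174.] 0.89 [0.4879 0.2259 0.066 ]
bracket_web [355. 210.] 0.56 [0.5452 0.2187 0.07  ]
scene [([377.9, 157.8], 0.6), ([341.5, 190.0], 0.6), ([371.9, 156.0], 0.49)]
side [([319.0, 291.8], 0.92), ([318.6, 236.4], 0.67), ([292.4, 238.3], 0.52)]
```

View pics/m3.png

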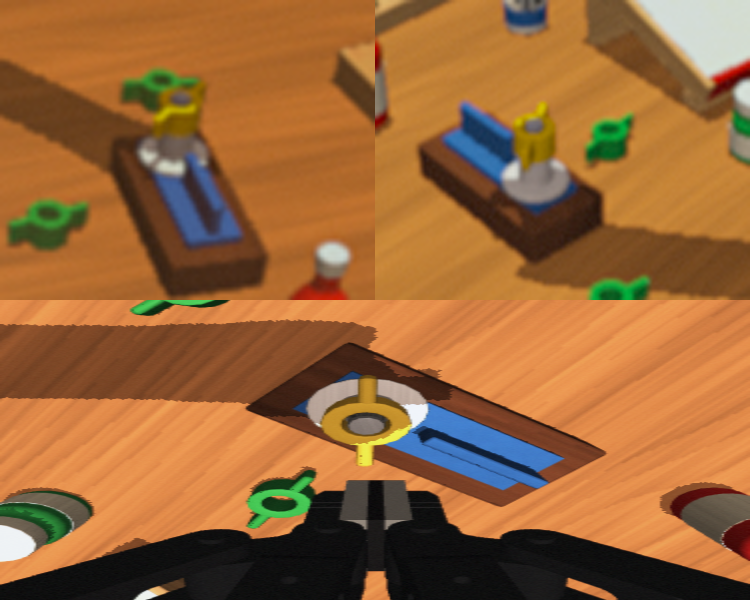

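```bash
python3 - <<'E'
from h import *
c=r.capture('wrist');o=r.get_obs();q=o['ee_rot'];T=rot(q);p=o['tool_pos']
print('cam in tool',(T.T@(c['position']-p)).round(4),'axes',(T.T@rot(c['orientation'])).round(3).tolist())
for d in [(0,0,0),(0,0,.008),(.011,0,.008),(-.011,0,.008),(.011,0,-.02)]: print(d,np.round(proj(c,p+T@np.array(d))))
for n in ['scene','side']:
    k=r.capture(n);print(n,'TCP',np.round(proj(k,p)),'tip',np.round(proj(k,p+T@[0,0,.008])),'nut .099',np.round(proj(k,[.487,.229,.099])),'studtop',np.round(proj(k,[.487,.229,.118]),1),'blockfoot',np.round(proj(k,[.487,.229,.04])))
    u,v=np.array(proj(k,p)).astype(int);cv2.imwrite(f'pics/t_{n}.png',0)if 0 else None
    f=k['frame'].copy();cv2.circle(f,(u,v),1,(255,0,0),-1)
    globals()[n]=cv2.resize(f[max(0,v-40):v+80,u-50:u+70],(390,390),interpolation=0)
cv2.imwrite('pics/m4.png',np.hstack([scene,side])[:,:,::-1])
E
```

```text
cam in tool [ 0.0757  0.0006 -0.1658] axes [[0.001, -0.955, -0.296], [1.0, 0.001, 0.0], [0.0, -0.296, 0.955]]
(0, 0, 0) [316. 237.]
(0, 0, 0.008) [316. 231.]
(0.011, 0, 0.008) [316. 213.]
(-0.011, 0, 0.008) [316. 249.]
(0.011, 0, -0.02) [316. 234.]
scene TCP [382. 129.] tip [381. 131.] nut .099 [378. 159.] studtop [378.5 154.6] blockfoot [376. 173.]
side TCP [291. 199.] tip [291. 202.] nut .099 [292. 236.] studtop [291.9 230.5] blockfoot [293. 253.]
```

View pics/m4.png

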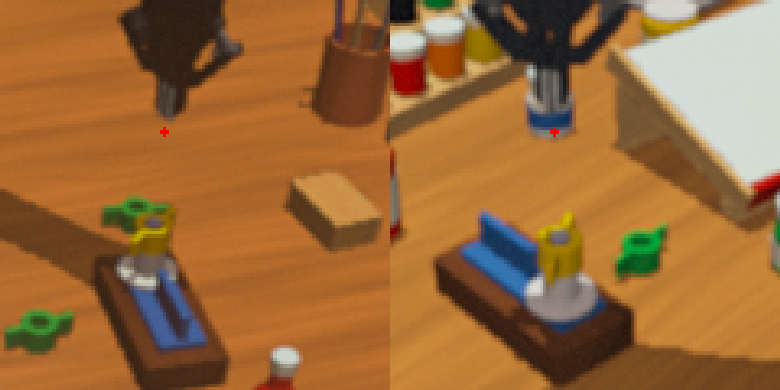

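The views agree that the shut fingertips end about 27 mm behind the reported TCP (front pad edge at wrist row 240, expected 213), not 8 mm ahead of it. They closed above the stud, so everything must go about 35 mm deeper.

```bash
python3 -c "
from h import *
plan([([.487,.229,.125],down(2.155)),([.487,.229,.066],down(2.155))],step=.03)"
```

```text
P [[0.0, 0.0, 2.4], [0.0, 0.0, 2.3], [0.0, 0.1, 2.4], [0.0, 0.0, 2.3], [0.0, 0.0, 3.0], [0.0, 0.0, 2.9]] 
A [[0.0, 0.0, 0.0], [0.0, 0.0, 0.0], [0.0, 0.0, 0.0], [0.0, 0.0, 0.0], [0.0, 0.0, 0.0], [0.0, 0.0, 0.0]]
6 end [0.487  0.2293 0.0663]
```

Call:
{"name": "play_rows", "arguments": {"hand": [-0.4, -0.4, -0.4, -0.4, -0.4, -0.4, -0.4], "delta_pos": [[0, 0, 0], [0, 0, 0], [0, 0, 2.5], [0, 0, 2.5], [0, 0, 2.5], [0, 0, 2], [0, 0, 0]], "rot": [[0, 0, 0], [0, 0, 0], [0, 0, 0], [0, 0, 0], [0, 0, 0], [0, 0, 0], [0, 0, 0]]}}

```text
time_s: 8.75
tool_pos: [0.4847, 0.2277, 0.1222]
ee_rot: [-0.002, 0.472, 0.882, -0.002]
ft_force: [-1.0, 0.6, -0.2]
grip_width: 0.0598
grasp_force: 0.0
```

Call:
{"name": "play_rows", "arguments": {"hand": [-0.4, -0.4, -0.4, -0.4, -0.4], "delta_pos": [[0, 0, 1.5], [0, 0, 1.5], [0, 0, 1.5], [0, 0, 1.4], [0, 0, 0]], "rot": [[0, 0, 0], [0, 0, 0], [0, 0, 0], [0, 0, 0], [0, 0, 0]]}}

```text
time_s: 9.25
tool_pos: [0.485, 0.228, 0.0635]
ee_rot: [-0.001, 0.472, 0.882, -0.001]
ft_force: [-0.0, -1.1, -0.5]
grip_width: 0.0595
grasp_force: 0.0
```

Call:
{"name": "play_rows", "arguments": {"hand": [1, 1, 1, 1, 1, 1], "delta_pos": [[0, 0, 0], [0, 0, 0], [0, 0, 0], [0, 0, 0], [0, 0, 0], [0, 0, 0]], "rot": [[0, 0, 0], [0, 0, 0], [0, 0, 0], [0, 0, 0], [0, 0, 0], [0, 0, 0]], "newtons": 35}}

```text
time_s: 9.85
tool_pos: [0.487, 0.229, 0.0663]
ee_rot: [0.0, 0.472, 0.882, 0.0]
ft_force: [-0.0, -0.1, 2.3]
grip_width: 0.0393
grasp_force: 35.4
```

Gripped at 39.3 mm and 35 N, so the 35 mm offset is confirmed. The nut's underside lies 18 mm behind the TCP.

Call:
{"name": "play_rows", "arguments": {"hand": [1, 1, 1, 1, 1, 1, 1], "delta_pos": [[0, 0, -1], [0, 0, -1.5], [0, 0, -2], [0, 0, -3], [0, 0, -3], [0, 0, -1.5], [0, 0, 0]], "rot": [[0, 0, 0], [0, 0, 0], [0, 0, 0], [0, 0, 0], [0, 0, 0], [0, 0, 0], [0, 0, 0]]}}

```text
time_s: 10.55
tool_pos: [0.4881, 0.2297, 0.1886]
ee_rot: [0.002, 0.472, 0.882, 0.002]
ft_force: [-0.0, 0.5, -0.9]
grip_width: 0.0396
grasp_force: 35.4
```

```bash
python3 -c "
from h import *
t=np.radians(20)
s=plan([([.5,.05,.2],down(1.8)),(deckpt(.09,.08,.05),down(1.394,t))],start=([.487,.229,.186],down(2.155)))
s=plan([(deckpt(.09,.08,-.012),down(1.394,t))],step=.016,start=s)"
```

```text
P [[-3.1, -1.8, -0.3], [-3.3, -1.5, -0.3], [-3.3, -1.3, -0.2], [-3.4, -1.1, -0.3], [-3.5, -0.8, -0.3], [-3.2, 0.1, 1.8], [-3.2, 0.1, 1.8], [-3.1, 0.4, 1.8], [-3.1, 0.4, 1.8], [-3.1, 0.6, 1.9]] 
A [[0.0, 0.0, 0.07], [0.0, 0.0, 0.07], [0.0, 0.0, 0.07], [0.0, 0.0, 0.07], [0.0, 0.0, 0.07], [-0.07, 0.0, 0.08], [-0.07, 0.0, 0.08], [-0.07, -0.01, 0.08], [-0.07, 0.0, 0.09], [-0.07, 0.0, 0.08]]
10 end [ 0.5396 -0.1041  0.1114]
P [[0.0, 0.0, 1.6], [0.0, 0.0, 1.5], [0.0, 0.0, 1.6], [0.0, 0.0, 1.5]] 
A [[0.0, 0.0, 0.0], [0.0, 0.0, 0.0], [0.0, 0.0, 0.0], [0.0, 0.0, 0.0]]
4 end [ 0.5607 -0.1041  0.0531]
```

Call:
{"name": "play_rows", "arguments": {"hand": [1, 1, 1, 1, 1, 1, 1, 1, 1, 1], "delta_pos": [[-3.1, -1.8, -0.3], [-3.3, -1.5, -0.3], [-3.3, -1.3, -0.2], [-3.4, -1.1, -0.3], [-3.5, -0.8, -0.3], [-3.2, 0.1, 1.8], [-3.2, 0.1, 1.8], [-3.1, 0.4, 1.8], [-3.1, 0.4, 1.8], [-3.1, 0.6, 1.9]], "rot": [[0.0, 0.0, 0.07], [0.0, 0.0, 0.07], [0.0, 0.0, 0.07], [0.0, 0.0, 0.07], [0.0, 0.0, 0.07], [-0.07, 0.0, 0.08], [-0.07, 0.0, 0.08], [-0.07, -0.01, 0.08], [-0.07, 0.0, 0.09], [-0.07, 0.0, 0.08]]}}

```text
time_s: 11.55
tool_pos: [0.5393, -0.1055, 0.1094]
ee_rot: [0.111, 0.756, 0.631, 0.133]
ft_force: [-0.2, 0.8, -0.7]
grip_width: 0.0393
grasp_force: 35.5
```

Call:
{"name": "play_rows", "arguments": {"hand": [1, 1, 1, 1, 1, 1, 1], "delta_pos": [[0, 0, 0], [0, 0, 0], [0, 0, 1.6], [0, 0, 1.5], [0, 0, 1.6], [0, 0, 1.5], [0, 0, 0]], "rot": [[0, 0, 0], [0, 0, 0], [0, 0, 0], [0, 0, 0], [0, 0, 0], [0, 0, 0], [0, 0, 0]]}}

```text
time_s: 12.25
tool_pos: [0.561, -0.1018, 0.0513]
ee_rot: [0.109, 0.754, 0.634, 0.133]
ft_force: [0.3, 0.8, -1.1]
grip_width: 0.0397
grasp_force: 35.6
```

```bash
cat > s.py <<'E'
from h import *
t=np.radians(20);M=R.from_euler('zy',[DY,-t]).as_matrix()
o=r.get_obs();q=o['ee_rot'];print('TCP in deck',(M.T@(o['tool_pos']-D0)).round(4),'tool x,z in deck',(M.T@rot(q)[:,[0,2]]).T.round(3).tolist(),'F',(M.T@o['ft_force']).round(2),o['time_s'],o['grip_width'])
E
python3 s.py; python3 -c "
from h import *
c=r.capture('side');print([(np.round(d['xy'],1).tolist(),round(d['conf'],2)) for d in r.place_of('deck','side')]);
cv2.imwrite('pics/m5.png',cv2.resize(c['frame'][130:240,290:430],(790,600),interpolation=2)[:,:,::-1])"
```

```text
TCP in deck [ 0.0895  0.0822 -0.0136] tool x,z in deck [[-0.003, 1.0, 0.004], [-0.005, 0.004, -1.0]] F [-0.26  0.77 -1.1 ] 12.25 0.03965747045487761
[([377.3, 207.8], 0.58)]
```

View pics/m5.png

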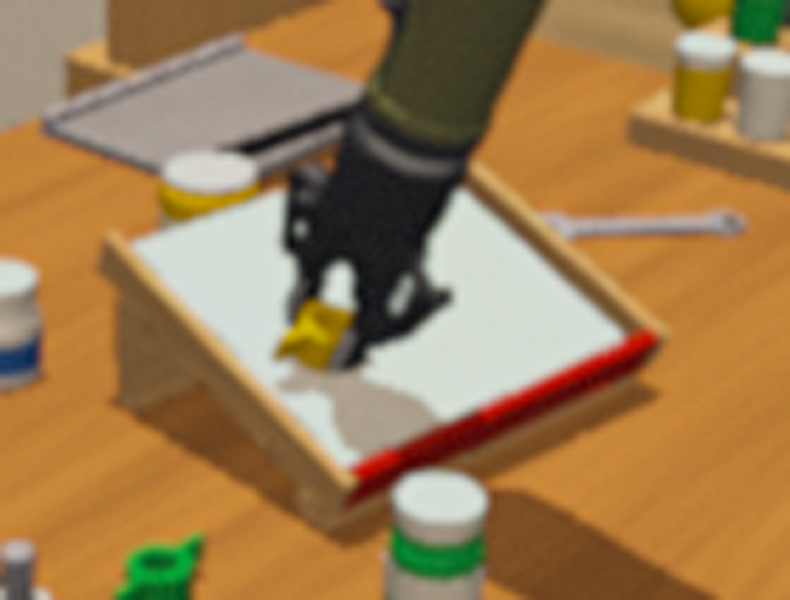

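Side view: the nut at (322,333) in the crop is held square and just over the floor. I creep down to touch it.

Call:
{"name": "play_rows", "arguments": {"hand": [1, 1, 1, 1, 1], "delta_pos": [[0, 0, 0.2], [0, 0, 0.2], [0, 0, 0], [0, 0, 0], [0, 0, 0]], "rot": [[0, 0, 0], [0, 0, 0], [0, 0, 0], [0, 0, 0], [0, 0, 0]]}}

```text
time_s: 12.85
tool_pos: [0.563, -0.1041, 0.0495]
ee_rot: [0.111, 0.755, 0.632, 0.133]
ft_force: [0.1, -0.1, 0.2]
grip_width: 0.0391
grasp_force: 35.6
```

```bash
python3 s.py
```

```text
TCP in deck [ 0.0911  0.0801 -0.016 ] tool x,z in deck [[-0.001, 1.0, 0.001], [-0.001, 0.001, -1.0]] F [ 0.2  -0.05  0.16] 12.85 0.039140311406304806
```

Call:
{"name": "play_rows", "arguments": {"hand": [1, 1, 1, 1], "delta_pos": [[0, 0, 0.1], [0, 0, 0.1], [0, 0, 0], [0, 0, 0]], "rot": [[0, 0, 0], [0, 0, 0], [0, 0, 0], [0, 0, 0]]}}

```text
time_s: 13.25
tool_pos: [0.5636, -0.1039, 0.0473]
ee_rot: [0.11, 0.755, 0.633, 0.133]
ft_force: [-0.3, -0.8, -0.3]
grip_width: 0.0395
grasp_force: 35.6
```

Call:
{"name": "play_rows", "arguments": {"hand": [1, 1, 1, 1], "delta_pos": [[0, 0, 0.1], [0, 0, 0.1], [0, 0, 0], [0, 0, 0]], "rot": [[0, 0, 0], [0, 0, 0], [0, 0, 0], [0, 0, 0]]}}

```text
time_s: 13.65
tool_pos: [0.5644, -0.104, 0.0457]
ee_rot: [0.111, 0.755, 0.632, 0.133]
ft_force: [-1.8, 0.4, 2.2]
grip_width: 0.0391
grasp_force: 35.9
```

Contact is felt (about 3 N), so I open and back off along the floor's normal.

Call:
{"name": "play_rows", "arguments": {"hand": [-1, -1, -1, -1, -1, -1, -1, -1, -1, -1], "delta_pos": [[0, 0, 0], [0, 0, 0], [0, 0, 0], [0, 0, 0], [0, -0.3, -1], [0, -0.3, -1.5], [0, -0.2, -2], [0, 0, -3], [0, 0, -3], [0, 0, -2]], "rot": [[0, 0, 0], [0, 0, 0], [0, 0, 0], [0, 0, 0], [0, 0, 0], [0, 0, 0], [0, 0, 0], [0, 0, 0], [0, 0, 0], [0, 0, 0]]}}

```text
time_s: 14.65
tool_pos: [0.5144, -0.1028, 0.1632]
ee_rot: [0.112, 0.755, 0.632, 0.134]
ft_force: [1.1, -0.9, 0.2]
grip_width: 0.0855
grasp_force: 0.0
```

```bash
python3 s.py; cat > k.py <<'E'
from h import *
import sys
t=np.radians(20);M=R.from_euler('zy',[DY,-t]).as_matrix()
for k,z in [('nut_mid',.015),('washer_mid',.018),('bracket_web',.03)]:
  for n in ['scene','side','wrist']:
    if k==sys.argv[1] or 1:
      c=r.capture(n) if k=='nut_mid' else C[n]
      C=globals().get('C',{});C[n]=c
      for d in r.place_of(k,n)[:3]:
        p,v=ray(c,d['xy']);a=M.T@(p-D0);b=M.T@v;x=a+b*(z-a[2])/b[2]
        print(k,n,np.round(d['xy']),round(d['conf'],2),'deck',x.round(3))
E
python3 k.py nut_mid
```

```text
TCP in deck [0.0842 0.0803 0.1075] tool x,z in deck [[-0.001, 1.0, 0.0], [0.001, 0.0, -1.0]] F [ 1.19 -0.68 -0.2 ] 14.65 0.08549089937046499
nut_mid scene [373. 154.] 0.72 deck [-0.217  0.426  0.015]
nut_mid scene [341. 190.] 0.55 deck [0.111 0.246 0.015]
nut_mid scene [288. 186.] 0.45 deck [0.02  0.081 0.015]
nut_mid side [321. 293.] 0.75 deck [-0.193  0.405  0.015]
nut_mid side [317. 236.] 0.7 deck [-0.026  0.3    0.015]
nut_mid side [360. 206.] 0.65 deck [0.015 0.079 0.015]
nut_mid wrist [241. 191.] 0.72 deck [0.022 0.08  0.015]
washer_mid scene [376. 167.] 0.54 deck [-0.053  0.398  0.018]
washer_mid side [290. 244.] 0.77 deck [-0.02   0.394  0.018]
washer_mid side [184. 307.] 0.71 deck [-0.07   0.726  0.018]
bracket_web scene [385. 178.] 0.75 deck [0.097 0.39  0.03 ]
bracket_web side [282. 240.] 0.82 deck [-0.007  0.417  0.03 ]
```

The nut rests on the stop at deck (0.021, 0.080), all three views agreeing. Now the washer: close across the bracket, tool x along it.

```bash
python3 -c "
from h import *
s=plan([([.49,.06,.23],down(2.2)),([.487,.229,.2],down(2.995))],step=.04,astep=.13)"
```

```text
P [[2.3, -0.4, -1.1], [2.3, -0.2, -1.0], [2.4, 0.1, -1.0], [2.3, 0.2, -0.9], [2.3, 0.5, -1.0], [2.3, 0.7, -1.0], [2.2, 0.9, -0.9], [2.0, 1.4, 0.4], [1.8, 1.6, 0.5], [1.6, 1.8, 0.4]] 
A [[0.05, 0.01, -0.11], [0.05, 0.01, -0.12], [0.05, 0.01, -0.11], [0.05, 0.01, -0.12], [0.05, 0.02, -0.11], [0.05, 0.01, -0.11], [0.05, 0.01, -0.12], [0.0, 0.0, -0.11], [0.0, 0.0, -0.12], [0.0, 0.0, -0.11]]
P [[1.4, 1.9, 0.4], [1.1, 2.2, 0.4], [1.0, 2.2, 0.5], [0.6, 2.3, 0.4]] 
A [[0.0, 0.0, -0.11], [0.0, 0.0, -0.12], [0.0, 0.0, -0.11], [0.0, 0.0, -0.11]]
14 end [0.4871 0.229  0.1998]
```

Call:
{"name": "play_rows", "arguments": {"hand": [-0.4, -0.4, -0.4, -0.4, -0.4, -0.4, -0.4, -0.4, -0.4, -0.4], "delta_pos": [[2.3, -0.4, -1.1], [2.3, -0.2, -1.0], [2.4, 0.1, -1.0], [2.3, 0.2, -0.9], [2.3, 0.5, -1.0], [2.3, 0.7, -1.0], [2.2, 0.9, -0.9], [2.0, 1.4, 0.4], [1.8, 1.6, 0.5], [1.6, 1.8, 0.4]], "rot": [[0.05, 0.01, -0.11], [0.05, 0.01, -0.12], [0.05, 0.01, -0.11], [0.05, 0.01, -0.12], [0.05, 0.02, -0.11], [0.05, 0.01, -0.11], [0.05, 0.01, -0.12], [0.0, 0.0, -0.11], [0.0, 0.0, -0.12], [0.0, 0.0, -0.11]]}}

```text
time_s: 16.25
tool_pos: [0.489, 0.1338, 0.2167]
ee_rot: [-0.002, 0.293, 0.956, 0.0]
ft_force: [0.9, 0.1, -0.2]
grip_width: 0.0597
grasp_force: 0.0
```

Call:
{"name": "play_rows", "arguments": {"hand": [-0.4, -0.4, -0.4, -0.4, -0.4, -0.4, -0.4], "delta_pos": [[1.4, 1.9, 0.4], [1.1, 2.2, 0.4], [1.0, 2.2, 0.5], [0.6, 2.3, 0.4], [0, 0, 0], [0, 0, 0], [0, 0, 0]], "rot": [[0.0, 0.0, -0.11], [0.0, 0.0, -0.12], [0.0, 0.0, -0.11], [0.0, 0.0, -0.11], [0, 0, 0], [0, 0, 0], [0, 0, 0]]}}

```text
time_s: 16.95
tool_pos: [0.4878, 0.2274, 0.2001]
ee_rot: [-0.002, 0.076, 0.997, -0.0]
ft_force: [0.3, 0.5, 0.2]
grip_width: 0.0598
grasp_force: 0.0
```

```bash
python3 d.py w6; python3 -c "
from h import *
o=r.get_obs();q=o['ee_rot'];print('j',o['joints'].round(2),'yaw',np.arctan2(*rot(q)[[1,0],0]),'z',rot(q)[:,2].round(3))
plan([([.487,.229,.1],down(2.995)),([.487,.229,.03],down(2.995))],step=.025)"
```

```text
[0.4879 0.2273 0.2002] [-0.001  0.076  0.997 -0.   ] 17.0
nut_mid [347.  13.] 0.86 [0.3637 0.2685 0.099 ]
nut_mid [203. 204.] 0.77 [0.4893 0.1299 0.099 ]
nut_mid [  3. 217.] 0.57 [ 0.4746 -0.0429  0.099 ]
washer_mid [318. 175.] 0.72 [0.4864 0.2284 0.066 ]
bracket_web [319. 237.] 0.61 [0.5466 0.221  0.07  ]
stud_foot [319. 169.] 0.86 [0.4867 0.2299 0.04  ]
j [ 0.37  0.18 -0.94  1.71  0.15  1.33  0.82] yaw 2.9909420642112083 z [-0.003  0.    -1.   ]
P [[0.0, 0.0, 2.0], [0.0, 0.0, 2.0], [0.0, 0.1, 2.0], [0.0, 0.0, 2.0], [0.1, 0.0, 2.0], [0.0, 0.0, 2.3], [0.0, 0.0, 2.4], [-0.1, 0.0, 2.3]] 
A [[0.0, 0.0, 0.0], [0.0, 0.0, 0.0], [0.0, 0.0, 0.0], [0.0, 0.0, 0.0], [0.0, 0.0, 0.0], [0.0, 0.0, 0.0], [0.0, 0.0, 0.0], [0.0, 0.0, 0.0]]
8 end [0.4874 0.229  0.0303]
```

Washer seen at (0.486, 0.228) and the foot at (0.487, 0.230), so it is aligned. Descending.

Call:
{"name": "play_rows", "arguments": {"hand": [-0.4, -0.4, -0.4, -0.4, -0.4, -0.4, -0.4, -0.4, -0.4, -0.4], "delta_pos": [[0, 0.1, 2.2], [0, 0, 2.2], [0, 0, 2.2], [0, 0, 2.2], [0, 0, 2], [0, 0, 2], [0, 0, 2], [0, 0, 1.2], [0, 0, 0.8], [0, 0, 0]], "rot": [[0, 0, 0], [0, 0, 0], [0, 0, 0], [0, 0, 0], [0, 0, 0], [0, 0, 0], [0, 0, 0], [0, 0, 0], [0, 0, 0], [0, 0, 0]]}}

```text
time_s: 18.2
tool_pos: [0.4866, 0.2295, 0.0316]
ee_rot: [-0.002, 0.075, 0.997, 0.0]
ft_force: [-0.5, 0.2, -0.4]
grip_width: 0.0599
grasp_force: 0.0
```

Call:
{"name": "play_rows", "arguments": {"hand": [1, 1, 1, 1, 1, 1, 1], "delta_pos": [[0, 0, 0], [0, 0, 0], [0, 0, 0], [0, 0, 0], [0, 0, 0], [0, 0, 0], [0, 0, 0]], "rot": [[0, 0, 0], [0, 0, 0], [0, 0, 0], [0, 0, 0], [0, 0, 0], [0, 0, 0], [0, 0, 0]], "newtons": 35}}

```text
time_s: 18.9
tool_pos: [0.4878, 0.2296, 0.0334]
ee_rot: [-0.001, 0.075, 0.997, -0.0]
ft_force: [-0.9, -1.9, 5.8]
grip_width: 0.0324
grasp_force: 35.0
```

Gripped, with the tips just on the flange (6 N). The washer's underside lies 15 mm behind the TCP. Lifting.

Call:
{"name": "play_rows", "arguments": {"hand": [1, 1, 1, 1, 1, 1, 1, 1], "delta_pos": [[0, 0, -1], [0, 0, -1.5], [0, 0, -2.5], [0, 0, -3], [0, 0, -3], [0, 0, -3], [0, 0, -2], [0, 0, 0]], "rot": [[0, 0, 0], [0, 0, 0], [0, 0, 0], [0, 0, 0], [0, 0, 0], [0, 0, 0], [0, 0, 0], [0, 0, 0]]}}

```text
time_s: 19.7
tool_pos: [0.4893, 0.2314, 0.1963]
ee_rot: [0.002, 0.074, 0.997, 0.001]
ft_force: [-1.0, 0.1, -2.0]
grip_width: 0.0318
grasp_force: 35.2
```

```bash
python3 -c "
from h import *
t=np.radians(20)
s=plan([([.5,.05,.2],down(2.98)),(deckpt(.11,-.01,.05),down(2.965,t))])
s=plan([(deckpt(.11,-.01,-.01),down(2.965,t))],step=.016,start=s)
print([(d['xy'],d['conf']) for d in (r.capture('side'),r.place_of('washer_mid','side'))[1]])"
```

```text
P [[-0.7, -3.6, -0.1], [-0.8, -3.5, -0.1], [-0.8, -3.6, -0.1], [-0.8, -3.5, 0.0], [-0.8, -3.6, -0.1], [-1.3, -3.9, 1.4], [-1.3, -4.0, 1.5], [-1.2, -3.9, 1.5], [-1.1, -4.0, 1.6], [-1.1, -4.0, 1.6]] 
A [[0.0, 0.0, 0.0], [0.0, 0.0, 0.01], [0.0, 0.0, 0.0], [0.0, 0.0, 0.0], [0.0, 0.0, 0.0], [-0.01, -0.06, 0.0], [-0.01, -0.05, 0.01], [-0.01, -0.06, 0.0], [-0.01, -0.06, 0.0], [-0.01, -0.05, 0.0]]
P [[-0.9, -4.0, 1.5]] 
A [[0.0, -0.06, 0.01]]
11 end [ 0.5426 -0.1962  0.1126]
P [[0.0, 0.0, 1.5], [0.0, 0.0, 1.5], [0.0, 0.0, 1.5], [0.0, 0.0, 1.5]] 
A [[0.0, 0.0, 0.0], [0.0, 0.0, 0.0], [0.0, 0.0, 0.0], [0.0, 0.0, 0.0]]
4 end [ 0.5631 -0.1965  0.0561]
[([287.5, 195.4], 0.76)]
```

Call:
{"name": "play_rows", "arguments": {"hand": [1, 1, 1, 1, 1, 1, 1, 1, 1, 1], "delta_pos": [[-0.7, -3.6, -0.1], [-0.8, -3.5, -0.1], [-0.8, -3.6, -0.1], [-0.8, -3.5, 0.0], [-0.8, -3.6, -0.1], [-1.3, -3.9, 1.4], [-1.3, -4.0, 1.5], [-1.2, -3.9, 1.5], [-1.1, -4.0, 1.6], [-1.1, -4.0, 1.6]], "rot": [[0.0, 0.0, 0.0], [0.0, 0.0, 0.01], [0.0, 0.0, 0.0], [0.0, 0.0, 0.0], [0.0, 0.0, 0.0], [-0.01, -0.06, 0.0], [-0.01, -0.05, 0.01], [-0.01, -0.06, 0.0], [-0.01, -0.06, 0.0], [-0.01, -0.05, 0.0]]}}

```text
time_s: 20.8
tool_pos: [0.5321, -0.1584, 0.1209]
ee_rot: [0.139, 0.084, 0.987, 0.014]
ft_force: [0.9, 0.6, -1.8]
grip_width: 0.0322
grasp_force: 35.4
```

Call:
{"name": "play_rows", "arguments": {"hand": [1, 1, 1, 1, 1], "delta_pos": [[-0.9, -4.0, 1.5], [0, 0, 0], [0, 0, 0], [0, 0, 0], [0, 0, 0]], "rot": [[0, -0.06, 0.01], [0, 0, 0], [0, 0, 0], [0, 0, 0], [0, 0, 0]]}}

```text
time_s: 21.3
tool_pos: [0.5406, -0.1964, 0.1091]
ee_rot: [0.169, 0.088, 0.982, 0.012]
ft_force: [0.1, -0.5, -2.6]
grip_width: 0.032
grasp_force: 35.5
```

```bash
python3 s.py
```

```text
TCP in deck [ 0.1067 -0.0108  0.0477] tool x,z in deck [[-1.0, -0.0, 0.007], [-0.007, -0.007, -1.0]] F [-0.69 -0.61 -2.45] 21.3 0.031994731765172715
```

Call:
{"name": "play_rows", "arguments": {"hand": [1, 1, 1, 1, 1, 1, 1, 1], "delta_pos": [[0, 0, 1.5], [0, 0, 1.5], [0, 0, 1.5], [0, 0, 0.8], [0, 0, 0.4], [0, 0, 0], [0, 0, 0], [0, 0, 0]], "rot": [[0, 0, 0], [0, 0, 0], [0, 0, 0], [0, 0, 0], [0, 0, 0], [0, 0, 0], [0, 0, 0], [0, 0, 0]]}}

```text
time_s: 22.1
tool_pos: [0.5595, -0.1987, 0.0561]
ee_rot: [0.17, 0.089, 0.981, 0.012]
ft_force: [0.2, 0.9, -1.6]
grip_width: 0.0316
grasp_force: 35.5
```

Call:
{"name": "play_rows", "arguments": {"hand": [1, 1, 1, 1, 1], "delta_pos": [[0, 0, 0.2], [0, 0, 0.2], [0, 0, 0], [0, 0, 0], [0, 0, 0]], "rot": [[0, 0, 0], [0, 0, 0], [0, 0, 0], [0, 0, 0], [0, 0, 0]]}}

```text
time_s: 22.6
tool_pos: [0.5614, -0.1991, 0.0533]
ee_rot: [0.17, 0.089, 0.981, 0.011]
ft_force: [-5.1, 0.7, 8.7]
grip_width: 0.0326
grasp_force: 36.8
```

```bash
python3 s.py
```

```text
TCP in deck [ 0.1076 -0.0134 -0.0118] tool x,z in deck [[-1.0, 0.002, 0.005], [-0.005, -0.009, -1.0]] F [-1.9   0.41  9.94] 22.6 0.0325831667722923
```

Contact. I ease up 1 mm, open and lift off.

Call:
{"name": "play_rows", "arguments": {"hand": [1, -0.4, -0.4, -0.4, -0.4, -0.4, -0.4, -0.4, -0.4], "delta_pos": [[0, 0, -0.1], [0, 0, 0], [0, 0, 0], [0, 0, 0], [0, 0, 0], [0, 0, -2], [0, 0, -3], [0, 0, -3], [0, 0, -3]], "rot": [[0, 0, 0], [0, 0, 0], [0, 0, 0], [0, 0, 0], [0, 0, 0], [0, 0, 0], [0, 0, 0], [0, 0, 0], [0, 0, 0]]}}

```text
time_s: 23.5
tool_pos: [0.5229, -0.1974, 0.157]
ee_rot: [0.169, 0.089, 0.982, 0.012]
ft_force: [0.7, -0.2, 0.2]
grip_width: 0.0597
grasp_force: 0.0
```

```bash
python3 s.py; python3 k.py nut_mid
```

```text
TCP in deck [ 0.1066 -0.0118  0.0988] tool x,z in deck [[-1.0, 0.002, 0.007], [-0.007, -0.008, -1.0]] F [ 0.75 -0.1  -0.08] 23.5 0.05972126199089533
nut_mid scene [287. 189.] 0.7 deck [0.042 0.076 0.015]
nut_mid scene [371. 154.] 0.58 deck [-0.22   0.421  0.015]
nut_mid scene [341. 189.] 0.45 deck [0.107 0.247 0.015]
nut_mid side [318. 237.] 0.76 deck [-0.033  0.3    0.015]
nut_mid side [360. 206.] 0.7 deck [0.017 0.08  0.015]
nut_mid wrist [445.  72.] 0.85 deck [0.019 0.077 0.015]
washer_mid scene [254. 189.] 0.65 deck [ 0.015 -0.029  0.018]
washer_mid side [373. 197.] 0.61 deck [0.033 0.002 0.018]
washer_mid wrist [312.  96.] 0.84 deck [ 0.035 -0.016  0.018]
bracket_web scene [383. 176.] 0.76 deck [0.073 0.391 0.03 ]
bracket_web side [278. 235.] 0.93 deck [0.016 0.417 0.03 ]
bracket_web side [367. 238.] 0.26 deck [-0.111  0.165  0.03 ]
```

The washer rests on the stop at deck (0.033, -0.012) and the nut is still in place. Now the bracket.

```bash
python3 -c "
from h import *
s=plan([([.51,-.05,.21],down(2.98)),([.545,.2207,.18],down(2.994))])"
```

```text
P [[0.5, 3.6, -1.4], [0.6, 3.7, -1.4], [0.8, 3.6, -1.4], [0.8, 3.6, -1.4], [0.1, 3.9, 0.4], [0.1, 3.9, 0.5], [0.2, 3.9, 0.4], [0.1, 3.9, 0.4], [0.0, 3.9, 0.5], [0.1, 3.9, 0.4]] 
A [[0.01, 0.08, 0.0], [0.02, 0.09, -0.01], [0.01, 0.08, 0.0], [0.01, 0.09, -0.01], [0.0, 0.0, 0.0], [0.0, 0.0, 0.0], [0.0, 0.0, -0.01], [0.0, 0.0, 0.0], [0.0, 0.0, 0.0], [0.0, 0.0, 0.0]]
P [[0.1, 3.8, 0.4]] 
A [[0.0, 0.0, 0.0]]
11 end [0.545  0.2202 0.1804]
```

Call:
{"name": "play_rows", "arguments": {"hand": [-0.2, -0.2, -0.2, -0.2, -0.2, -0.2, -0.2, -0.2, -0.2, -0.2], "delta_pos": [[0.5, 3.6, -1.4], [0.6, 3.7, -1.4], [0.8, 3.6, -1.4], [0.8, 3.6, -1.4], [0.1, 3.9, 0.4], [0.1, 3.9, 0.5], [0.2, 3.9, 0.4], [0.1, 3.9, 0.4], [0.0, 3.9, 0.5], [0.1, 3.9, 0.4]], "rot": [[0.01, 0.08, 0.0], [0.02, 0.09, -0.01], [0.01, 0.08, 0.0], [0.01, 0.09, -0.01], [0.0, 0.0, 0.0], [0.0, 0.0, 0.0], [0.0, 0.0, -0.01], [0.0, 0.0, 0.0], [0.0, 0.0, 0.0], [0.0, 0.0, 0.0]]}}

```text
time_s: 25.1
tool_pos: [0.5408, 0.1835, 0.1841]
ee_rot: [-0.002, 0.076, 0.997, 0.001]
ft_force: [1.0, -0.2, 0.1]
grip_width: 0.0514
grasp_force: 0.0
```

Call:
{"name": "play_rows", "arguments": {"hand": [-0.2, -0.2, -0.2, -0.2, -0.2], "delta_pos": [[0.1, 3.8, 0.4], [0, 0, 0], [0, 0, 0], [0, 0, 0], [0, 0, 0]], "rot": [[0, 0, 0], [0, 0, 0], [0, 0, 0], [0, 0, 0], [0, 0, 0]]}}

```text
time_s: 25.6
tool_pos: [0.5458, 0.218, 0.1807]
ee_rot: [-0.001, 0.077, 0.997, 0.001]
ft_force: [0.1, -0.1, -0.2]
grip_width: 0.0511
grasp_force: 0.0
```

```bash
python3 d.py w7; python3 -c "
from h import *
o=r.get_obs();q=o['ee_rot'];print('yaw',np.arctan2(*rot(q)[[1,0],0]),'z',rot(q)[:,2].round(3))
c=r.capture('wrist');h=cv2.cvtColor(c['frame'],cv2.COLOR_RGB2HSV);m=cv2.inRange(h,(100,120,40),(125,255,255));m[330:]=0
n,l,s,_=cv2.connectedComponentsWithStats(m);i=1+np.argmax(s[1:,4]);ys,xs=np.nonzero(l==i);print(s[i])
X=np.array([atz(c,(x,y),.05)[:2] for x,y in zip(xs,ys)],np.float32)
print(cv2.minAreaRect(X*1000))"
```

```text
[0.5458 0.2181 0.1808] [-0.001  0.077  0.997  0.001] 25.65
nut_mid [192. 153.] 0.81 [0.501  0.1307 0.099 ]
bracket_web [321. 184.] 0.76 [0.5469 0.222  0.07  ]
stud_foot [319. 110.] 0.93 [0.4875 0.2293 0.04  ]
yaw 2.9897168963247567 z [-0.003  0.002 -1.   ]
[ 285   74   64  176 8450]
((538.0465698242188, 222.5427703857422), (49.6415901184082, 161.3993682861328), 84.50386047363281)
```

Call:
{"name": "play_rows", "arguments": {"hand": [-0.2, -0.2, -0.2, -0.2, -0.2, -0.2, -0.2, -0.2, -0.2], "delta_pos": [[0, 0.3, 2.4], [0, 0, 2.5], [0, 0, 2.5], [0, 0, 2.5], [0, 0, 2], [0, 0, 1.2], [0, 0, 0.8], [0, 0, 0], [0, 0, 0]], "rot": [[0, 0, 0], [0, 0, 0], [0, 0, 0], [0, 0, 0], [0, 0, 0], [0, 0, 0], [0, 0, 0], [0, 0, 0], [0, 0, 0]]}}

```text
time_s: 26.8
tool_pos: [0.5459, 0.2235, 0.0426]
ee_rot: [-0.001, 0.075, 0.997, 0.001]
ft_force: [-0.0, -0.3, 0.2]
grip_width: 0.0512
grasp_force: 0.0
```

Call:
{"name": "play_rows", "arguments": {"hand": [1, 1, 1, 1, 1, 1, 1, 1], "delta_pos": [[0, 0, 0], [0, 0, 0], [0, 0, 0], [0, 0, 0], [0, 0, 0], [0, 0, 0], [0, 0, 0], [0, 0, 0]], "rot": [[0, 0, 0], [0, 0, 0], [0, 0, 0], [0, 0, 0], [0, 0, 0], [0, 0, 0], [0, 0, 0], [0, 0, 0]], "newtons": 45}}

```text
time_s: 27.6
tool_pos: [0.5457, 0.2227, 0.0424]
ee_rot: [-0.001, 0.075, 0.997, 0.001]
ft_force: [-1.0, -3.7, 5.4]
grip_width: 0.0086
grasp_force: 46.2
```

Call:
{"name": "play_rows", "arguments": {"hand": [1, 1, 1, 1, 1], "delta_pos": [[0, 0, -0.5], [0, -0.1, -0.5], [0, 0, -1], [0, 0, -1], [0, 0, 0]], "rot": [[0, 0, 0], [0, 0, 0], [0, 0, 0], [0, 0, 0], [0, 0, 0]]}}

```text
time_s: 28.1
tool_pos: [0.5458, 0.2222, 0.0735]
ee_rot: [-0.001, 0.075, 0.997, 0.001]
ft_force: [-0.3, -1.7, 0.0]
grip_width: 0.0086
grasp_force: 44.1
```

Call:
{"name": "play_rows", "arguments": {"hand": [1, 1, 1, 1, 1, 1, 1, 1], "delta_pos": [[0, 0, -1], [0, 0, -1.5], [0, 0, -2], [0, 0, -2], [0, 0, -2.5], [0, 0, -2.5], [0, 0, -1.5], [0, 0, 0]], "rot": [[0, 0, 0], [0, 0, 0], [0, 0, 0], [0, 0, 0], [0, 0, 0], [0, 0, 0], [0, 0, 0], [0, 0, 0]]}}

```text
time_s: 28.9
tool_pos: [0.5469, 0.2233, 0.2048]
ee_rot: [0.001, 0.075, 0.997, 0.002]
ft_force: [0.7, 0.0, -2.2]
grip_width: 0.0087
grasp_force: 43.6
```

```bash
python3 -c "
from h import *
t=np.radians(20)
s=plan([([.55,.06,.21],down(2.98)),(deckpt(.14,-.09,.07),down(2.965,t))],step=.04)
C={n:r.capture(n) for n in ['scene','side']}
print([(n,np.round(d['xy']),d['conf']) for n in C for d in r.place_of('bracket_web',n)])
w,v=[np.array(proj(C[n],r.get_obs()['tool_pos'])) for n in C];print(w,v)"
```

```text
P [[-0.6, -3.2, -0.1], [-0.5, -3.2, -0.1], [-0.6, -3.3, -0.2], [-0.5, -3.2, -0.1], [-0.6, -3.2, -0.1], [-0.6, -3.7, 0.8], [-0.6, -3.8, 0.8], [-0.5, -3.7, 0.8], [-0.6, -3.8, 0.8], [-0.5, -3.7, 0.8]] 
A [[0.0, 0.0, 0.0], [0.0, 0.0, 0.0], [0.0, 0.0, 0.01], [0.0, 0.0, 0.0], [0.0, 0.0, 0.0], [-0.01, -0.04, 0.0], [0.0, -0.04, 0.0], [-0.01, -0.03, 0.01], [0.0, -0.04, 0.0], [-0.01, -0.04, 0.0]]
P [[-0.5, -3.8, 0.8], [-0.5, -3.7, 0.8], [-0.4, -3.8, 0.8], [-0.4, -3.7, 0.7]] 
A [[-0.01, -0.04, 0.0], [0.0, -0.04, 0.0], [-0.01, -0.03, 0.0], [0.0, -0.04, 0.01]]
14 end [ 0.5503 -0.2798  0.1367]
[('scene', array([391., 134.]), 0.58), ('side', array([277., 188.]), 0.81), ('side', array([298., 253.]), 0.45)]
[386.60054725 143.98117793] [278.29869695 196.86959105]
```

Call:
{"name": "play_rows", "arguments": {"hand": [1, 1, 1, 1, 1, 1, 1, 1, 1, 1], "delta_pos": [[-0.6, -3.2, -0.1], [-0.5, -3.2, -0.1], [-0.6, -3.3, -0.2], [-0.5, -3.2, -0.1], [-0.6, -3.2, -0.1], [-0.6, -3.7, 0.8], [-0.6, -3.8, 0.8], [-0.5, -3.7, 0.8], [-0.6, -3.8, 0.8], [-0.5, -3.7, 0.8]], "rot": [[0.0, 0.0, 0.0], [0.0, 0.0, 0.0], [0.0, 0.0, 0.01], [0.0, 0.0, 0.0], [0.0, 0.0, 0.0], [-0.01, -0.04, 0.0], [0.0, -0.04, 0.0], [-0.01, -0.03, 0.01], [0.0, -0.04, 0.0], [-0.01, -0.04, 0.0]]}}

```text
time_s: 30.1
tool_pos: [0.5474, -0.1317, 0.1653]
ee_rot: [0.094, 0.085, 0.992, 0.009]
ft_force: [0.6, 0.3, -1.8]
grip_width: 0.0091
grasp_force: 44.2
```

Call:
{"name": "play_rows", "arguments": {"hand": [1, 1, 1, 1, 1, 1, 1, 1], "delta_pos": [[-0.5, -3.8, 0.8], [-0.5, -3.7, 0.8], [-0.4, -3.8, 0.8], [-0.4, -3.7, 0.7], [0, 0, 0], [0, 0, 0], [0, 0, 0], [0, 0, 0]], "rot": [[-0.01, -0.04, 0.0], [0.0, -0.04, 0.0], [-0.01, -0.03, 0.0], [0.0, -0.04, 0.01], [0, 0, 0], [0, 0, 0], [0, 0, 0], [0, 0, 0]]}}

```text
time_s: 30.9
tool_pos: [0.5491, -0.2796, 0.1347]
ee_rot: [0.169, 0.088, 0.982, 0.013]
ft_force: [-0.0, 1.1, -1.7]
grip_width: 0.0086
grasp_force: 44.3
```

```bash
python3 s.py; python3 -c "
from h import *
t=np.radians(20)
plan([(deckpt(.14,-.09,.007),down(2.965,t))],step=.015)
c=r.capture('scene')
cv2.imwrite('pics/m8.png',cv2.resize(c['frame'][130:260,190:340],(690,598),interpolation=2)[:,:,::-1])"
```

```text
TCP in deck [ 0.1378 -0.0897  0.0689] tool x,z in deck [[-1.0, 0.001, 0.008], [-0.008, -0.006, -1.0]] F [-0.77  1.02 -1.57] 30.9 0.00858827621000441
P [[-0.1, 0.0, 1.2], [0.0, 0.0, 1.3], [-0.1, 0.0, 1.2], [0.0, 0.0, 1.2], [-0.1, 0.0, 1.3]] 
A [[0.0, 0.0, 0.0], [0.0, 0.0, 0.0], [0.0, 0.0, 0.0], [0.0, -0.01, 0.0], [-0.01, 0.0, 0.0]]
5 end [ 0.5727 -0.2804  0.0773]
```

View pics/m8.png

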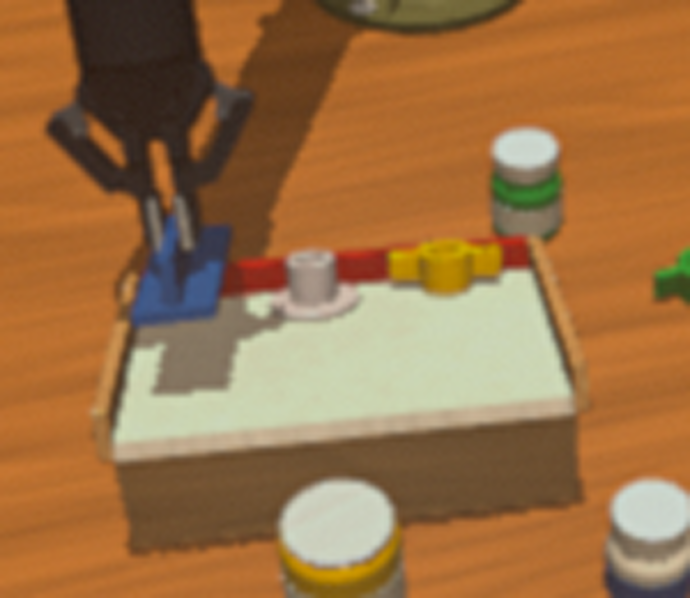

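The picture shows the nut (445,262) and washer (312,285) against the stop, with the bracket (180,270) held parallel to the floor over the free lane. Lowering.

Call:
{"name": "play_rows", "arguments": {"hand": [1, 1, 1, 1, 1, 1, 1, 1], "delta_pos": [[0, 0, 1.3], [0, 0, 1.4], [0, 0, 1.4], [0, 0, 1.3], [0, 0, 0.8], [0, 0, 0], [0, 0, 0], [0, 0, 0]], "rot": [[0, 0, 0], [0, 0, 0], [0, 0, 0], [0, 0, 0], [0, 0, 0], [0, 0, 0], [0, 0, 0], [0, 0, 0]]}}

```text
time_s: 31.75
tool_pos: [0.5705, -0.2824, 0.0781]
ee_rot: [0.17, 0.089, 0.981, 0.012]
ft_force: [-6.3, 1.7, 11.0]
grip_width: 0.0089
grasp_force: 47.8
```

Call:
{"name": "play_rows", "arguments": {"hand": [1, 1, 1, 1, 1], "delta_pos": [[0, 0, 0.2], [0, 0, 0.1], [0, 0, 0], [0, 0, 0], [0, 0, 0]], "rot": [[0, 0, 0], [0, 0, 0], [0, 0, 0], [0, 0, 0], [0, 0, 0]]}}

```text
time_s: 32.25
tool_pos: [0.5719, -0.2833, 0.0783]
ee_rot: [0.171, 0.089, 0.981, 0.011]
ft_force: [-18.1, 6.8, 30.8]
grip_width: 0.009
grasp_force: 52.4
```

```bash
python3 s.py
```

```text
TCP in deck [ 0.1406 -0.093   0.0081] tool x,z in deck [[-1.0, 0.003, 0.004], [-0.004, -0.01, -1.0]] F [-7.61  5.59 35.11] 32.25 0.008972368425209723
```

It touched earlier than expected. I ease back 4 mm to take the load off before opening.

Call:
{"name": "play_rows", "arguments": {"hand": [1, 1, 1, 1], "delta_pos": [[0, 0, -0.2], [0, 0, -0.2], [0, 0, 0], [0, 0, 0]], "rot": [[0, 0, 0], [0, 0, 0], [0, 0, 0], [0, 0, 0]]}}

```text
time_s: 32.65
tool_pos: [0.5696, -0.2822, 0.0779]
ee_rot: [0.17, 0.089, 0.981, 0.012]
ft_force: [-2.9, 0.4, 8.1]
grip_width: 0.009
grasp_force: 46.7
```

Call:
{"name": "play_rows", "arguments": {"hand": [0.2, 0.2, 0.2, 0.2, 0.2, 0.2, 0.2, 0.2, 0.2, 0.2], "delta_pos": [[0, 0, 0], [0, 0, 0], [0, 0, 0], [0, 0, -1], [0, 0, -2], [0, 0, -3], [0, 0, -3], [0, 0, -3], [0, 0, 0], [0, 0, 0]], "rot": [[0, 0, 0], [0, 0, 0], [0, 0, 0], [0, 0, 0], [0, 0, 0], [0, 0, 0], [0, 0, 0], [0, 0, 0], [0, 0, 0], [0, 0, 0]]}}

```text
time_s: 33.65
tool_pos: [0.5288, -0.2815, 0.1914]
ee_rot: [0.17, 0.09, 0.981, 0.012]
ft_force: [-0.1, 0.0, -0.7]
grip_width: 0.0345
grasp_force: 0.0
```

```bash
python3 s.py; python3 k.py nut_mid | grep -v 'side.*deck \[-'; python3 -c "
from h import *
t=np.radians(20);M=R.from_euler('zy',[DY,-t]).as_matrix()
c=r.capture('wrist');h=cv2.cvtColor(c['frame'],cv2.COLOR_RGB2HSV);m=cv2.inRange(h,(100,100,40),(125,255,255))
n,l,s,_=cv2.connectedComponentsWithStats(m)
for i in np.argsort(-s[1:,4])[:3]+1:
  ys,xs=np.nonzero(l==i)
  X=[]
  for x,y in zip(xs,ys):
    p,v=ray(c,(x,y));a=M.T@(p-D0);b=M.T@v;X.append((a+b*(.008-a[2])/b[2])[:2])
  X=np.array(X,np.float32)*1000;print(s[i],cv2.minAreaRect(X),X.min(0),X.max(0))"
```

```text
TCP in deck [ 0.1385 -0.0916  0.129 ] tool x,z in deck [[-1.0, 0.004, 0.006], [-0.006, -0.008, -1.0]] F [-0.34 -0.04 -0.64] 33.65 0.034497518217770376
nut_mid scene [283. 188.] 0.78 deck [0.026 0.066 0.015]
nut_mid scene [340. 191.] 0.67 deck [0.117 0.24  0.015]
nut_mid scene [368. 155.] 0.64 deck [-0.217  0.407  0.015]
nut_mid side [359. 208.] 0.57 deck [0.011 0.088 0.015]
nut_mid wrist [429.  15.] 0.69 deck [ 0.007 -0.006  0.015]
nut_mid wrist [535.  34.] 0.67 deck [0.02  0.075 0.015]
nut_mid wrist [316. 137.] 0.22 deck [ 0.097 -0.091  0.015]
washer_mid scene [256. 193.] 0.47 deck [ 0.048 -0.022  0.018]
washer_mid side [373. 193.] 0.55 deck [ 0.047 -0.011  0.018]
washer_mid wrist [416.  56.] 0.86 deck [ 0.036 -0.015  0.018]
washer_mid wrist [428.  12.] 0.19 deck [ 0.005 -0.008  0.018]
bracket_web scene [236. 196.] 0.58 deck [ 0.09  -0.081  0.03 ]
bracket_web side [382. 176.] 0.67 deck [ 0.097 -0.101  0.03 ]
bracket_web side [324. 183.] 0.41 deck [0.145 0.145 0.03 ]
bracket_web wrist [316. 134.] 0.88 deck [ 0.093 -0.092  0.03 ]
[  283    13    65   198 10839] ((84.89035034179688, -91.27374267578125), (160.9125518798828, 50.05659866333008), 1.2751011848449707) [   4.460363 -117.79123 ] [165.1945  -64.66381]
[561 360  42  34 375] ((350.9253234863281, 194.51112365722656), (66.03153228759766, 13.678497314453125), 52.85356521606445) [332.07574 164.39955] [375.98755 216.94484]
```

Call:
{"name": "play_rows", "arguments": {"hand": [0.2, 0.2, 0.2, 0.2, 0.2, 0.2, 0.2, 0.2, 0.2, 0.2], "delta_pos": [[0, 0, 0], [0, 0, -2], [0, 0, -2], [0, 0, 0], [0, 0, 0], [0, 0, 0], [0, 0, 0], [0, 0, 0], [0, 0, 0], [0, 0, 0]], "rot": [[0, 0, 0], [0, 0, 0], [0, 0, 0], [0, 0, 0], [0, 0, 0], [0, 0, 0], [0, 0, 0], [0, 0, 0], [0, 0, 0], [0, 0, 0]]}}

```text
time_s: 35.3
tool_pos: [0.5154, -0.2808, 0.2278]
ee_rot: [0.169, 0.089, 0.981, 0.013]
ft_force: [-0.6, 0.3, 0.3]
grip_width: 0.0345
grasp_force: 0.0
```

```bash
python3 k.py nut_mid | grep -E "wrist|bracket_web"; python3 -c "
from h import *
t=np.radians(20);M=R.from_euler('zy',[DY,-t]).as_matrix()
def dk(c,x,y,z):
    p,v=ray(c,(x,y));a=M.T@(p-D0);b=M.T@v;return (a+b*(z-a[2])/b[2])[:2]
c=r.capture('wrist');h=cv2.cvtColor(c['frame'],cv2.COLOR_RGB2HSV);m=cv2.inRange(h,(100,100,40),(125,255,255))
n,l,s,_=cv2.connectedComponentsWithStats(m);i=1+np.argmax(s[1:,4]);ys,xs=np.nonzero(l==i)
X=np.array([dk(c,x,y,.008) for x,y in zip(xs,ys)],np.float32)*1000;print(cv2.minAreaRect(X),X.min(0))
# red rows just beyond the bracket's low end
rd=cv2.inRange(h,(0,150,60),(8,255,255))|cv2.inRange(h,(172,150,60),(179,255,255))
for u in (295,315,335):
    b=np.nonzero(l[:,u]==i)[0].min();q=np.nonzero(rd[:b+5,u])[0];print(u,'bracket top row',b,'red rows',q.min() if len(q) else None,q.max() if len(q) else None,'between',h[max(b-4,0):b+1,u].tolist())"
```

```text
nut_mid wrist [508.  37.] 0.71 deck [0.017 0.075 0.015]
washer_mid wrist [405.  60.] 0.74 deck [ 0.036 -0.013  0.018]
bracket_web scene [234. 196.] 0.76 deck [ 0.081 -0.089  0.03 ]
bracket_web side [383. 179.] 0.68 deck [ 0.083 -0.094  0.03 ]
bracket_web wrist [320. 131.] 0.81 deck [ 0.096 -0.089  0.03 ]
((84.14193725585938, -90.96221923828125), (158.99180603027344, 50.46152877807617), 1.307077407836914) [   5.058273 -117.968155]
295 bracket top row 25 red rows 5 19 between [[178, 240, 35], [3, 221, 37], [179, 201, 38], [132, 95, 35], [108, 178, 73]]
315 bracket top row 24 red rows 4 18 between [[0, 215, 38], [1, 240, 35], [0, 248, 34], [1, 214, 37], [108, 180, 71]]
335 bracket top row 24 red rows 3 18 between [[0, 214, 37], [2, 216, 39], [1, 240, 35], [139, 112, 32], [109, 178, 73]]
```

The bracket's end borders the red stop with no white gap, all three parts sit in their lanes, and nothing is moving.

```bash
python3 -c "
from plant import r
print(r.job_done())"
```

```text
the job is handed in; nothing more can be done
None
```

The wing nut, washer and bracket were each laid in the tray in order; the last camera checks show all three against the red stop. I handed the job in at about 35 s, and the hand-in call gave no verdict.

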